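# Roll the fallen tin back into its row

## Robot

A 7-joint arm with a two-finger parallel gripper is mounted at the origin on a cart in front of the work surface, level with it; the furniture and walls round the work are solid. World frame = base frame: x ahead of the robot, y to its left, z up, the work surface at z = 0. Lengths are in m, angles in rad, forces in N, time in s.
With the tool pointing down it reaches from about 0.425 to 0.95 m from the base axis. Payload 16.7 kg.
Tool frame: the origin (TCP) lies between the finger pads; the fingertips stand ctrl.tip_extent ahead of it and the grasp point (between the pads) lies 8 mm behind it (ctrl.tip_extent is the distance from the TCP to the fingertips, in m); z points along the fingers, y is the line along which they close (so a half turn about z gives the same grasp; the last joint's range is limited). The gripper opens to 94 mm and grips with 3 to 60 N. Pads are 16 mm wide; open, the fingers measure 119 mm over their backs; the gripper's body (75 mm by 177 mm) begins 78 mm behind the grasp point.
Start: joints at [1.187, 0.426, 0.074, 1.606, -0.034, 1.111, -0.067], TCP at [0.157, -0.656, 0.216] pointing down, gripper open.
Joint ranges: [-2.85, 2.85], [-0.5, 2.14], [-1.23, 1.37], [0.21, 2.46], [-1.02, 4.16], [0.16, 2.05], [-2.73, 2.73]. Speed limits (rad/s): [1.89, 1.89, 2.39, 2.39, 3.01, 3.01, 3.01].

## Interface

Orientations are given as a unit quaternion [x, y, z, w].
In Python, from bench import ctrl, viewer, ticket gives the robot as it stands.
- The arm moves only by the tool move_arm, never from a script. Its argument "motion" is a list of rows, each a list of 7 numbers: the turn, a rotation vector about the tool's x, y, z in degrees, then the shift along the tool's x, y, z in mm, then the opening in per cent of the stroke, from 0 (shut) to 100 (fully open). A call has 1 to 20 rows; each row is the pose to reach, as a shift and turn from the pose commanded when the call began, along the tool's axes at that moment; what a row does not reach only later rows make up. A row lasts 1/8 s, in which the tool goes at most 62.5 mm and 10.7 degrees, less where a joint would pass 70% of its speed; a pose out of reach is approached as far as the arm can. A call with a gripper value outside its range is refused whole. The fingers move at their own pace and stop on an object; the grip force is fixed at half the most. Time passes only in rows, so rows that repeat a pose let the fingers close. It gives the time, the measured TCP pose, the force, the opening and the grip force at its end, in the units of the state.
- ctrl.state(): the state, without advancing time (a new reading comes with each control period).
- viewer.snapshot(name): name is "side" or "top" or "wrist"; returns a dict with "img" (400x640x3 uint8, blue, green, red), "K" (3x3 intrinsics, pixels), "R" (3x3) and "t" (3): a world point X has camera coordinates R X + t. Camera axes: x right, y down, z forward; pixel columns grow to the right and rows downward; lengths in m; the calibration is good to about 2 mm. A picture is of the moment at which its call begins. There is no depth.
- ticket.sign_off(): hands the job in; it is judged then, once.
The state is a dict: "time_s": time; "joint_positions": joint angles; "qd": joint speeds; "tau": joint torques, N m; "position": TCP position; "tcp_rot": TCP orientation; "wrist_force": force on the tool from outside, world axes, zero at the start; "ft_torque": the same for the moment, N m; "grip_width": finger opening in m; "grasp_force": force on a finger pad.
Only numpy, scipy, OpenCV 4.12 (cv2) and the standard library are available. Lean on these libraries where they do the work, as an engineer would, in place of code of your own. Each camera call takes 0.05 s, during which the arm holds its last target. There are 200 camera calls.

## Task

A food tin has fallen onto its side and lies in front of the gap between two upright tins. With your fingertips on top of it, roll it over the worktop away from you until it lies still in the gap, its middle in line with the middles of the two upright tins and its axis along the row. Only push it along by its top: do not pinch it, lift it or shove it from low behind, and leave everything else on the worktop where it stands.

Things in the scene. Friction and masses are not known exactly. Their poses are not given: they have to be found in the camera images.
- fallen_tin_mid (a point): centre of the metal food tin lying on its side: a closed cylinder 75 mm in diameter, 58 mm long, 0.2 to 0.33 kg; its top is 75 mm, this point 38 mm above the worktop. z = the tin's axis, level; x and y turn as it rolls (y is up at the start). It rolls without slipping, half as far as a fingertip on its top, so it takes several strokes of some 50 mm; left alone it soon stops
- tall_tin: upright food tin at one end of the gap, 75 mm in diameter and 58 mm tall; origin at the centre of its underside. y (either way) points along the row to the other upright tin, x away from the robot across the row, z up
- flat_tin: upright lower food tin at the other end of the gap, 86 mm in diameter and 40 mm tall; origin at the centre of its underside; axes as those of the other upright tin. The two stand about 200 mm apart, centre to centre; which is left and which right varies
- shot: small upright drinking glass, 47 mm in diameter and 66 mm tall, beyond the row; origin at the centre of its underside; to be left alone
- light: small white tea light, 39 mm in diameter and 16 mm tall, to the left of the fallen tin; origin at the centre of its underside; to be left alone
- spoon: teaspoon lying flat to the right of the fallen tin, 137 mm long and 13 mm high; to be left alone
- mug: white mug at the right, in front of the sink, 88 mm in diameter and 96 mm tall; origin at the centre of its underside; to be left alone
Not all that is in view belongs to the job. Leave any yellow look-alike of the part that bears fallen_tin_mid alone.

How it is judged:
By the outcome, as a careful person would: the job done as asked, in the order asked, and still so for the second after the job is handed in, with the robot touching nothing.
It also fails if it takes over 58 s, if anything falls off the work surface, if the arm or the gripper's body presses on something with over 40 N, if the wrist force passes 120 N, or if a joint passes its speed limit or range.

## Working session

There is one attempt and no reset: what is moved stays moved. The work goes in short steps, Python scripts to look and compute and a tool call to move; the robot and the scene stay as the last step left them, time stands still between calls to the robot, and variables do not carry over. Pictures are saved under pics/ and viewed, at most 10 in all, crops included, and the job is handed in when it is done.

Besides the shell and the picture viewer there is one more tool, called after "Call:" by a JSON object that holds its "method" and its "body", one argument or row to a line. move_arm: Moves the arm, as the interface text tells. Its arguments: {"type":"object","properties":{"motion":{"type":"array"}},"required":["motion"]}

```bash
mkdir -p pics; python3 - <<'E'
from bench import ctrl, viewer
import cv2,numpy as np,pickle
print(ctrl.state(), ctrl.tip_extent)
for n in("top","side"):
    s=viewer.snapshot(n); cv2.imwrite(f"pics/{n}0.png",s["img"]); pickle.dump(s,open(n+"0.pkl","wb"))
    print(n,s["K"].tolist(),s["R"].tolist(),s["t"].tolist())
E
```

```text
{'time_s': 0.0, 'joint_positions': array([ 1.18649724,  0.42668126,  0.07383171,  1.60660616, -0.03410644,
        1.11077998, -0.06709473]), 'qd': array([ 2.50181301e-04, -2.28281400e-04, -6.57385566e-04, -5.35400649e-04,
       -8.16122062e-05, -9.88683513e-04,  5.77274233e-04]), 'tau': array([-9.92295209e-04, -9.35827732e+01,  3.66612598e+00, -4.54198945e+01,
       -4.87552013e-02,  2.05011154e-02,  7.13346822e-05]), 'position': array([ 0.15692542, -0.65607704,  0.21580924]), 'tcp_rot': array([ 9.93117090e-01,  1.17124185e-01, -1.07160258e-04, -5.98566853e-04]), 'wrist_force': array([-0.44096739,  0.76429931,  0.14302099]), 'ft_torque': array([-0.02647593, -0.02747956, -0.02131654]), 'grasp_force': 0.0, 'grip_width': 0.0941438446506956} 0.011
top [[481.75109463404226, 0.0, 310.1530715598437], [0.0, 481.75109463404226, 200.2550179434952], [0.0, 0.0, 1.0]] [[-0.0035695782339548944, -0.9999878722867745, -0.0033931387535556822], [-0.9983243143135406, 0.003759577489969052, -0.05774451512911064], [0.057756571588269, 0.003181329355179056, -0.9983256270285278]] [-0.07698948272864933, 0.5971107233879355, 1.49142685266991]
side [[399.24139560633427, 0.0, 320.6408114114195], [0.0, 399.24139560633427, 207.25137285200066], [0.0, 0.0, 1.0]] [[-0.9997045213852697, 0.012926471472355061, -0.020585826607732848], [0.024263445674682478, 0.47950884994326304, -0.8772015435634395], [-0.0014680346865732277, -0.8774418323520732, -0.47968080607086555]] [0.5817010661337737, 0.059170684856112134, 1.0285138007179504]
```

View pics/top0.png

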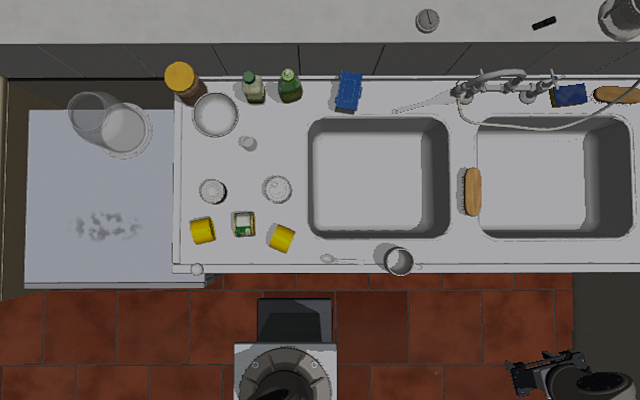

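View pics/side0.png

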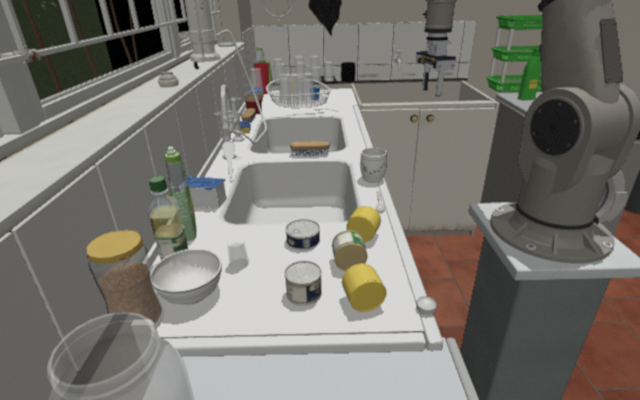

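Candidates for the fallen tin in the top view are the green/white labelled metal tin (243,223), the yellow look-alike (203,230) and the yellow look-alike (282,239). I choose (243,223). The upright tins are at (213,191) and (277,189), the glass at (248,143), the light at (197,269), the spoon at (340,260) and the mug at (398,261). I'll check the choice in one close crop.

```bash
python3 - <<'E'
import cv2,pickle
a=pickle.load(open("top0.pkl","rb"))["img"][165:260,180:310]
cv2.imwrite("pics/crop.png",cv2.resize(a,None,fx=6,fy=6,interpolation=cv2.INTER_CUBIC))
E
```

```text
(no output)
```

View pics/crop.png

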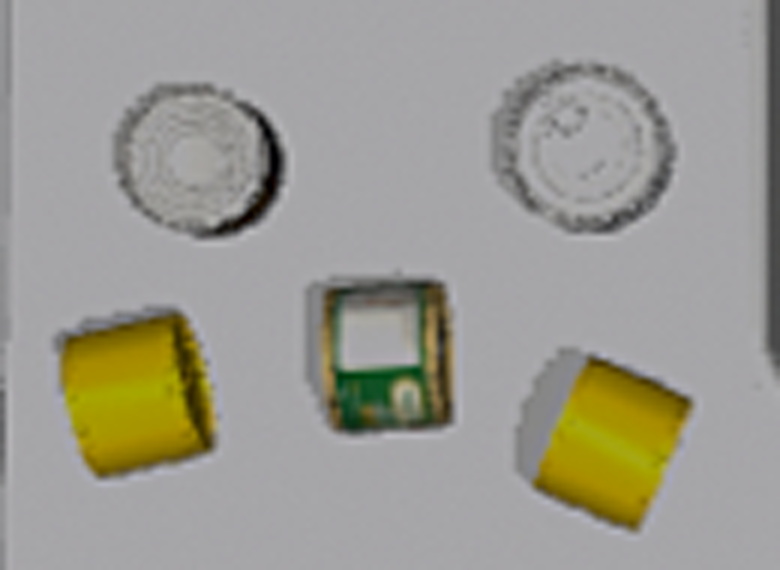

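The crop shows the green/white labelled tin lying at crop (388,355), about pixel (244,224), between the two yellow look-alikes. The upright tall tin is at the left and the flat tin at the right.

```bash
cat > h.py <<'E'
import numpy as np
def cast(s,px,z):
    d=s["R"].T@np.linalg.inv(s["K"])@np.array([px[0],px[1],1.]); c=-s["R"].T@s["t"]
    return c+d*(z-c[2])/d[2]
def proj(s,X):
    p=s["K"]@(s["R"]@np.asarray(X)+s["t"]); return p[:2]/p[2]
E
python3 - <<'E'
import pickle,numpy as np
from h import *
s=pickle.load(open("top0.pkl","rb"))
np.set_printoptions(precision=4,suppress=True)
print("cam",-s["R"].T@s["t"])
P=lambda c,r:(180+(c+.5)/6-.5,165+(r+.5)/6-.5)
for n,c,r,z in [("tall",190,157,.058),("flat",590,147,.040),("tinL",333,355,.06),("tinR",453,355,.06),("tinfar",390,277,.045),("tinnear",390,432,.045),("yl",0,0,0)]:
    print(n,cast(s,P(c,r),z))
print("glass",cast(s,(246,140),.066),"light",cast(s,(197,268),.016))
E
```

```text
cam [ 0.5097 -0.084   1.5231]
tall [0.6247 0.2224 0.058 ]
flat [0.6304 0.0202 0.04  ]
tinL [0.5238 0.1488 0.06  ]
tinR [0.5236 0.0881 0.06  ]
tinfar [0.5637 0.1222 0.045 ]
tinnear [0.4846 0.1219 0.045 ]
yl [0.7131 0.3361 0.    ]
glass [0.779  0.1159 0.066 ] light [0.3871 0.2736 0.016 ]
```

Call:
{"method": "move_arm", "body": {
  "motion": [
    [0, 0, 0, 0, 0, -44, 25],
    [0, 0, 6, 338, -285, -44, 25],
    [0, 0, 6, 338, -285, -44, 25],
    [0, 0, 6, 338, -285, -44, 25],
    [0, 0, 6, 338, -285, -44, 25],
    [0, 0, 6, 338, -285, -44, 25],
    [0, 0, 6, 338, -285, -44, 25],
    [0, 0, 6, 338, -285, -44, 25],
    [0, 0, 6, 338, -285, -44, 25],
    [0, 0, 11.9, 504, -676, -44, 25],
    [0, 0, 11.9, 504, -676, -44, 25],
    [0, 0, 11.9, 504, -676, -44, 25],
    [0, 0, 11.9, 504, -676, -44, 25],
    [0, 0, 11.9, 504, -676, -44, 25],
    [0, 0, 11.9, 504, -676, -44, 25],
    [0, 0, 11.9, 504, -676, -44, 25],
    [0, 0, 11.9, 504, -676, -44, 25],
    [0, 0, 11.9, 504, -676, -44, 25],
    [0, 0, 11.9, 504, -676, -44, 25]
  ]
}}

```text
time_s: 2.48
position: [0.49, 0.1167, 0.2604]
tcp_rot: [1.0, 0.012, -0.0, 0.0]
wrist_force: [-0.2, -0.2, 0.3]
grip_width: 0.0234
grasp_force: 0.0
```

```bash
python3 - <<'E'
from bench import ctrl, viewer
import cv2,pickle
from scipy.spatial.transform import Rotation as R
from h import *
st=ctrl.state(); print(st["time_s"],st["position"],R.from_quat(st["tcp_rot"]).as_matrix().round(4).tolist(),st["joint_positions"],st["grip_width"])
s=viewer.snapshot("wrist"); cv2.imwrite("pics/w1.png",s["img"]); pickle.dump(s,open("w1.pkl","wb"))
print(s["K"][0],-s["R"].T@s["t"])
for X in[(.625,.222,.058),(.63,.02,.04),(.524,.119,.0375)]:print(proj(s,X))
E
```

```text
2.475 [0.48999884 0.11666185 0.26039333] [[0.9997, 0.0249, -0.0002], [0.0249, -0.9997, -0.0005], [-0.0002, 0.0005, -1.0]] [ 0.12806286  0.14111197 -0.53449341  1.90253523  0.08012874  1.11906379
 -1.98304512] 0.02340977131035709
[312.80806065   0.         321.28219876] [0.55920446 0.11898846 0.42779355]
[228.24645262  61.58842757]
[408.22921455  64.58954104]
[320.17938785 155.0299249 ]
```

View pics/w1.png

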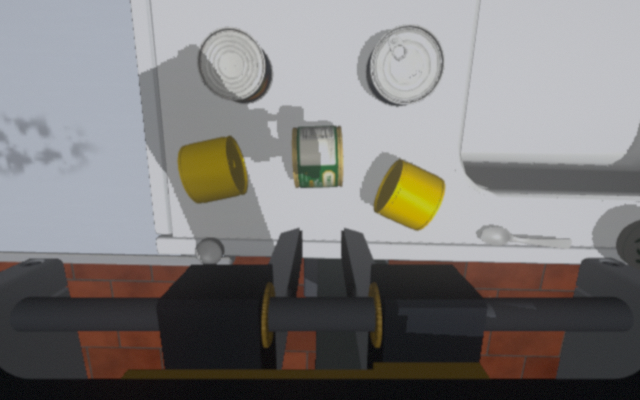

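The wrist view shows the tin at about (318,156), the tall tin's top at (232,63), the flat tin's top at (407,63), and the yellow look-alikes at (213,170) and (409,194). I'll measure on an enlarged crop.

```bash
python3 - <<'E'
import cv2,pickle
a=pickle.load(open("w1.pkl","rb"))["img"][15:205,190:455]
cv2.imwrite("pics/crop2.png",cv2.resize(a,None,fx=3,fy=3,interpolation=cv2.INTER_CUBIC))
E
```

```text
(no output)
```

View pics/crop2.png

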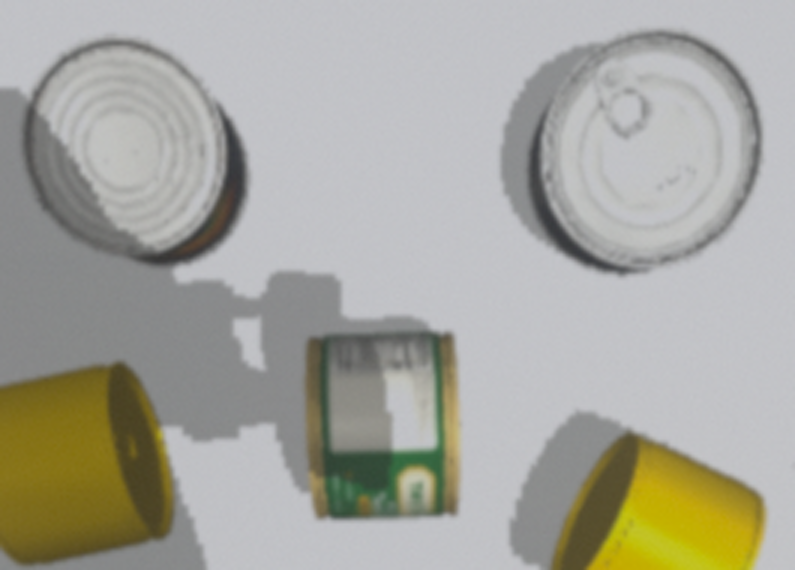

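```bash
python3 - <<'E'
import pickle,numpy as np
from h import *
s=pickle.load(open("w1.pkl","rb"))
np.set_printoptions(precision=4,suppress=True)
P=lambda c,r:(190+(c+.5)/3-.5,15+(r+.5)/3-.5)
for n,c,r,z in [("tall",124,148,.058),("flat",652,148,.040),("farL",306,338,.045),("farR",454,334,.045),("nearL",320,517,.052),("nearR",458,515,.052),("L",312,425,.07),("R",458,425,.07)]:
    print(n,cast(s,P(c,r),z))
c=-s["R"].T@s["t"]
# tangent planes: axis x by two tangent rays (x-z plane)
a=[np.arctan2(*(cast(s,P(385,r),0)-c)[[0,2]]) for r in(336,516)]
m=np.mean(a);h=abs(a[0]-a[1])/2;d=.0375/np.sin(h);print("axis x,z",c[0]+d*np.sin(m),c[2]+d*np.cos(m))
E
```

```text
tall [0.6226 0.2191 0.058 ]
flat [0.6306 0.0215 0.04  ]
farL [0.5566 0.1537 0.045 ]
farR [0.5595 0.0951 0.045 ]
nearL [0.4859 0.1472 0.052 ]
nearR [0.488  0.0911 0.052 ]
L [0.5247 0.1491 0.07  ]
R [0.5261 0.0938 0.07  ]
axis x,z 0.5205276556074214 0.028338168953593257
```

Call:
{"method": "move_arm", "body": {
  "motion": [
    [0, 0, -1, 18, -4, 50, 25],
    [0, 0, -1, 18, -4, 100, 25],
    [0, 0, -1, 18, -4, 140, 25],
    [0, 0, -1, 18, -4, 160, 25],
    [0, 0, -1, 18, -4, 168, 25],
    [0, 0, -1, 18, -4, 171, 25],
    [0, 0, -1, 18, -4, 173, 25],
    [0, 0, -1, 18, -4, 174, 25],
    [0, 0, -1, 18, -4, 174, 25],
    [0, 0, -1, 18, -4, 174, 25]
  ]
}}

```text
time_s: 3.78
position: [0.508, 0.1228, 0.0868]
tcp_rot: [1.0, 0.022, 0.0, -0.0]
wrist_force: [0.3, 0.5, -0.1]
grip_width: 0.0235
grasp_force: 0.0
```

Call:
{"method": "move_arm", "body": {
  "motion": [
    [0, 0, 0, 0, 0, 1, 25],
    [0, 0, 0, 0, 1, 1.5, 25],
    [0, 0, 0, 0, 1, 1.5, 25]
  ]
}}

```text
time_s: 4.15
position: [0.5086, 0.1225, 0.0857]
tcp_rot: [1.0, 0.022, 0.001, -0.0]
wrist_force: [-0.3, 1.8, 8.6]
grip_width: 0.0236
grasp_force: 4.7
```

Call:
{"method": "move_arm", "body": {
  "motion": [
    [0, 0, 0, 2, 0, 0, 25],
    [0, 0, 0, 6, 0, 0, 25],
    [0, 0, 0, 12, 0, 0, 25],
    [0, 0, 0, 18, 0, 0, 25],
    [0, 0, 0, 24, 0, 0, 25],
    [0, 0, 0, 30, 0, 0, 25],
    [0, 0, 0, 36, 0, 0, 25],
    [0, 0, 0, 42, 0, 0, 25],
    [0, 0, 0, 46, 0, 0, 25],
    [0, 0, 0, 49, 0, 0, 25],
    [0, 0, 0, 50, 0, 0, 25],
    [0, 0, 0, 50, 0, 0, 25]
  ]
}}

```text
time_s: 5.65
position: [0.5589, 0.1252, 0.086]
tcp_rot: [1.0, 0.022, 0.001, -0.001]
wrist_force: [-0.3, 4.5, 10.0]
grip_width: 0.0239
grasp_force: 5.0
```

```bash
cat > look.py <<'E'
import sys
from bench import ctrl, viewer
import cv2,pickle
st=ctrl.state(); print(st["time_s"],st["position"],st["wrist_force"])
n=sys.argv[1]
for v in("wrist","top"):
    s=viewer.snapshot(v); pickle.dump(s,open(n+v+".pkl","wb"))
    if v=="wrist": w=s["img"]
t=cv2.resize(s["img"][165:260,180:310],(640,468),interpolation=cv2.INTER_CUBIC)
cv2.imwrite("pics/%s_t.png"%n,t)
cv2.imwrite("pics/%s_w.png"%n,w)
E
python3 look.py a
```

```text
5.65 [0.55891155 0.12517209 0.08595572] [-0.3387302   4.47064405 10.02390381]
```

View pics/a_w.png

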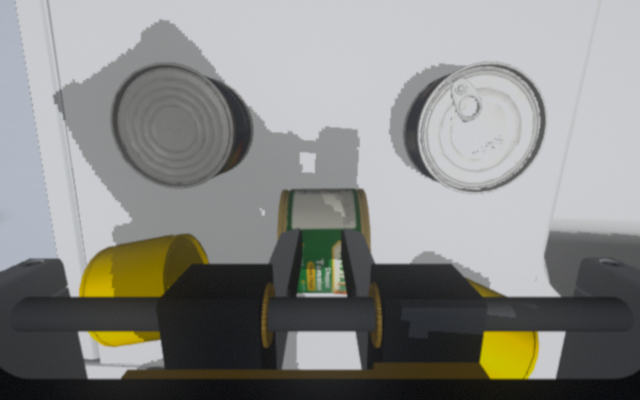

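The tin rolled with the fingers: its far edge is now at row 188, columns 280–368, and it is square to the row. Next strokes.

Call:
{"method": "move_arm", "body": {
  "motion": [
    [0, 0, 0, 0, 0, -4, 25],
    [0, 0, 0, 0, 0, -12, 25],
    [0, 0, 0, -12, 0, -12, 25],
    [0, 0, 0, -25, 0, -12, 25],
    [0, 0, 0, -25, 0, -6, 25],
    [0, 0, 0, -25, 0, -2, 25],
    [0, 0, 0, -25, 0, 0, 25],
    [0, 0, 0, -25, 0, 0, 25],
    [0, 0, 0, -23, 0, 0, 25],
    [0, 0, 0, -19, 0, 0, 25],
    [0, 0, 0, -13, 0, 0, 25],
    [0, 0, 0, -7, 0, 0, 25],
    [0, 0, 0, -1, 0, 0, 25],
    [0, 0, 0, 5, 0, 0, 25],
    [0, 0, 0, 11, 0, 0, 25],
    [0, 0, 0, 17, 0, 0, 25],
    [0, 0, 0, 21, 0, 0, 25],
    [0, 0, 0, 24, 0, 0, 25],
    [0, 0, 0, 25, 0, 0, 25],
    [0, 0, 0, 25, 0, 0, 25]
  ]
}}

```text
time_s: 8.25
position: [0.5843, 0.1257, 0.0858]
tcp_rot: [1.0, 0.022, 0.001, -0.0]
wrist_force: [1.2, 1.3, 11.9]
grip_width: 0.0234
grasp_force: 6.3
```

```bash
python3 look.py b
```

```text
8.25 [0.58434164 0.12565054 0.08582152] [ 1.19199572  1.29520651 11.85608703]
```

View pics/b_w.png

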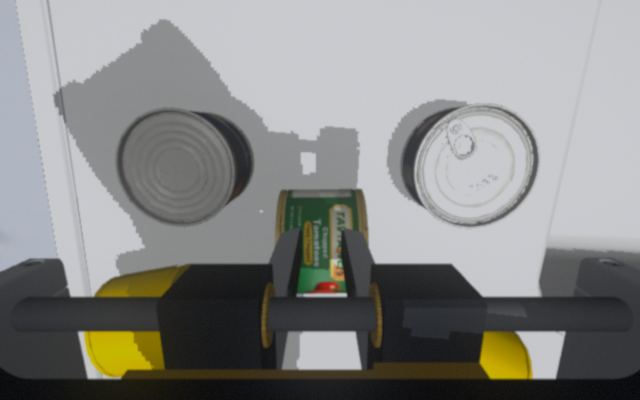

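The tin's far edge is again at row 189 in the wrist view, so it has advanced as planned and stays square. Repeating the stroke.

Call:
{"method": "move_arm", "body": {
  "motion": [
    [0, 0, 0, 0, 0, -4, 25],
    [0, 0, 0, 0, 0, -12, 25],
    [0, 0, 0, -12, 0, -12, 25],
    [0, 0, 0, -25, 0, -12, 25],
    [0, 0, 0, -25, 0, -6, 25],
    [0, 0, 0, -25, 0, -2, 25],
    [0, 0, 0, -25, 0, 0, 25],
    [0, 0, 0, -25, 0, 0, 25],
    [0, 0, 0, -23, 0, 0, 25],
    [0, 0, 0, -19, 0, 0, 25],
    [0, 0, 0, -13, 0, 0, 25],
    [0, 0, 0, -7, 0, 0, 25],
    [0, 0, 0, -1, 0, 0, 25],
    [0, 0, 0, 5, 0, 0, 25],
    [0, 0, 0, 11, 0, 0, 25],
    [0, 0, 0, 17, 0, 0, 25],
    [0, 0, 0, 21, 0, 0, 25],
    [0, 0, 0, 24, 0, 0, 25],
    [0, 0, 0, 25, 0, 0, 25],
    [0, 0, 0, 25, 0, 0, 25]
  ]
}}

```text
time_s: 10.85
position: [0.6093, 0.1267, 0.0859]
tcp_rot: [1.0, 0.022, 0.001, -0.0]
wrist_force: [-0.2, 0.7, 12.7]
grip_width: 0.0234
grasp_force: 6.2
```

Call:
{"method": "move_arm", "body": {
  "motion": [
    [0, 0, 0, 0, 0, -4, 25],
    [0, 0, 0, 0, 0, -12, 25],
    [0, 0, 0, 0, 0, -40, 25],
    [0, 0, 0, -20, 0, -90, 25],
    [0, 0, 0, -50, 0, -120, 25],
    [0, 0, 0, -50, 0, -120, 25],
    [0, 0, 0, -50, 0, -120, 25],
    [0, 0, 0, -50, 0, -120, 25]
  ]
}}

```text
time_s: 11.85
position: [0.5579, 0.1238, 0.204]
tcp_rot: [1.0, 0.022, -0.001, -0.0]
wrist_force: [0.1, -0.1, -0.0]
grip_width: 0.0232
grasp_force: 0.0
```

```bash
python3 look.py c
```

```text
11.85 [0.55790943 0.12377565 0.20404053] [ 0.14094709 -0.11445984 -0.03246731]
```

View pics/c_w.png

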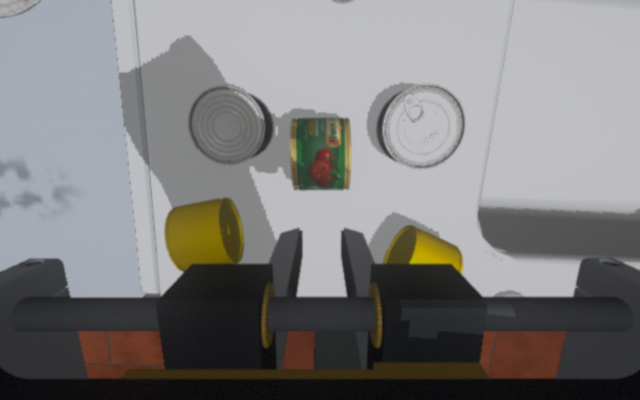

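The tin is at rows 117–190, columns 291–351. The tall tin's top is centred at (228,124) and the flat tin's at (423,125).

```bash
cat > m.py <<'E'
import pickle,numpy as np,sys,cv2
from h import *
np.set_printoptions(precision=4,suppress=True)
s=pickle.load(open(sys.argv[1]+"wrist.pkl","rb")); img=s["img"]
x0,x1,y0,y1=map(int,sys.argv[2:6])  # box round the tin
hsv=cv2.cvtColor(img,cv2.COLOR_BGR2HSV)
m=np.zeros(img.shape[:2],np.uint8); m[y0:y1,x0:x1]=(hsv[y0:y1,x0:x1,1]>70)*255
cs,_=cv2.findContours(cv2.morphologyEx(m,cv2.MORPH_CLOSE,np.ones((9,9))),0,2)
c=max(cs,key=cv2.contourArea); print(cv2.boundingRect(c),cv2.minAreaRect(c))
x,y,w,h=cv2.boundingRect(c)
C=-s["R"].T@s["t"]
a=[np.arctan2(*(cast(s,(x+w/2,r),0)-C)[[0,2]]) for r in(y-.5,y+h-.5)]
for k in (0,1): # tangent ray with known height .0375
    d=np.array([np.sin(a[k]),np.cos(a[k])]); xz=C[0]+d[0]*(.0375-C[2])/d[1]
    print("axis x",xz+(-1 if k==0 else 1)*.0375/abs(d[1]))
print("mid y",(cast(s,(x-.5,y+h/2),.065)+cast(s,(x+w-.5,y+h/2),.065))[1]/2)
P=np.float32(sys.argv[6:]).reshape(-1,2)
if len(P): print("tall",cast(s,P[0],.058),"flat",cast(s,P[1],.04))
E
python3 m.py c 282 360 105 200 228 124 423 125.5
```

```text
(290, 120, 61, 69) ((320.0, 154.0), (68.0, 60.0), 90.0)
axis x 0.5955704916468013
axis x 0.5988902279669439
mid y 0.1271496459865114
tall [0.6246 0.2176 0.058 ] flat [0.6316 0.0226 0.04  ]
```

Call:
{"method": "move_arm", "body": {
  "motion": [
    [0, 0, 0, 26, 0, 50, 25],
    [0, 0, 0, 26, 0, 95, 25],
    [0, 0, 0, 26, 0, 112, 25],
    [0, 0, 0, 26, 0, 117, 25],
    [0, 0, 0, 26, 0, 119, 25],
    [0, 0, 0, 26, 0, 120, 25],
    [0, 0, 0, 26, 0, 120, 25],
    [0, 0, 0, 28, 0, 120, 25],
    [0, 0, 0, 32, 0, 120, 25],
    [0, 0, 0, 38, 0, 120, 25],
    [0, 0, 0, 44, 0, 120, 25],
    [0, 0, 0, 50, 0, 120, 25],
    [0, 0, 0, 56, 0, 120, 25],
    [0, 0, 0, 62, 0, 120, 25],
    [0, 0, 0, 68, 0, 120, 25],
    [0, 0, 0, 73, 0, 120, 25],
    [0, 0, 0, 76, 0, 120, 25],
    [0, 0, 0, 78, 0, 120, 25],
    [0, 0, 0, 78, 0, 120, 25]
  ]
}}

```text
time_s: 14.32
position: [0.6366, 0.128, 0.0859]
tcp_rot: [1.0, 0.022, 0.001, -0.0]
wrist_force: [0.2, 1.7, 5.6]
grip_width: 0.0233
grasp_force: 3.0
```

Call:
{"method": "move_arm", "body": {
  "motion": [
    [0, 0, 0, 0, 0, -4, 25],
    [0, 0, 0, 0, 0, -12, 25],
    [0, 0, 0, 0, 0, -40, 25],
    [0, 0, 0, -20, 0, -90, 25],
    [0, 0, 0, -50, 0, -120, 25],
    [0, 0, 0, -50, 0, -120, 25],
    [0, 0, 0, -50, 0, -120, 25],
    [0, 0, 0, -50, 0, -120, 25]
  ]
}}

```text
time_s: 15.32
position: [0.5858, 0.125, 0.2041]
tcp_rot: [1.0, 0.022, -0.001, 0.0]
wrist_force: [0.5, -0.1, 0.0]
grip_width: 0.0234
grasp_force: 0.0
```

```bash
python3 look.py d; python3 - <<'E'
import cv2
a=cv2.imread("pics/d_w.png")[70:210,180:470]
cv2.imwrite("pics/d_c.png",cv2.resize(a,None,fx=2.7,fy=2.7,interpolation=cv2.INTER_CUBIC))
E
```

```text
15.325 [0.58584739 0.12495634 0.20406486] [ 0.4716052  -0.06088114  0.00732356]
```

View pics/d_c.png

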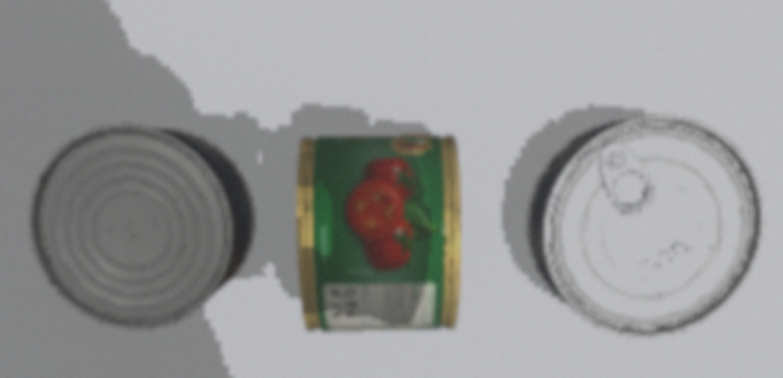

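The crop shows the tin between the two tins and parallel to the row: rows 136–330, columns 298–461. The tall tin's top is centred at (132,226) and the flat tin's at (651,226).

```bash
python3 - <<'E'
import pickle,numpy as np
from h import *
np.set_printoptions(precision=4,suppress=True)
s=pickle.load(open("dwrist.pkl","rb")); C=-s["R"].T@s["t"]
P=lambda c,r:(180+(c+.5)/2.7-.5,70+(r+.5)/2.7-.5)
print("tall",cast(s,P(132,226),.058),"flat",cast(s,P(651,226),.04),C)
for r,k in((136,-1),(330,1)):
    X=cast(s,P(380,r),.0375); d=X-C; print("axis x",X[0]+k*.0375*np.hypot(d[0],d[2])/abs(d[2]))
print("yaw", [np.degrees(np.arctan2(*(cast(s,P(455,b),.04)-cast(s,P(303,a),.04))[:2])) for a,b in((138,136),(330,330))])
E
```

```text
tall [0.6243 0.2191 0.058 ] flat [0.6312 0.0226 0.04  ] [0.6552 0.1285 0.3714]
axis x 0.622998856494711
axis x 0.6231656070042253
yaw [np.float64(176.79081708718294), np.float64(177.53046706729293)]
```

About 4.7 mm is left, so the final stroke is about 9.5 mm of fingertip travel.

Call:
{"method": "move_arm", "body": {
  "motion": [
    [0, 0, 0, 32, 0, 50, 25],
    [0, 0, 0, 32, 0, 95, 25],
    [0, 0, 0, 32, 0, 112, 25],
    [0, 0, 0, 32, 0, 117, 25],
    [0, 0, 0, 32, 0, 119, 25],
    [0, 0, 0, 32, 0, 120, 25],
    [0, 0, 0, 32, 0, 120, 25],
    [0, 0, 0, 33, 0, 120, 25],
    [0, 0, 0, 35, 0, 120, 25],
    [0, 0, 0, 37.5, 0, 120, 25],
    [0, 0, 0, 40, 0, 120, 25],
    [0, 0, 0, 41.5, 0, 120, 25],
    [0, 0, 0, 41.5, 0, 120, 25],
    [0, 0, 0, 41.5, 0, 120, 25],
    [0, 0, 0, 41.5, 0, 120, 25]
  ]
}}

```text
time_s: 17.3
position: [0.6282, 0.1273, 0.0864]
tcp_rot: [1.0, 0.022, 0.001, -0.0]
wrist_force: [0.1, 1.2, 7.7]
grip_width: 0.0235
grasp_force: 3.6
```

Call:
{"method": "move_arm", "body": {
  "motion": [
    [0, 0, 0, 0, 0, -4, 25],
    [0, 0, 0, 0, 0, -12, 25],
    [0, 0, 0, 0, 0, -40, 25],
    [0, 0, 0, -20, 0, -90, 25],
    [0, 0, 0, -41, 0, -120, 25],
    [0, 0, 0, -41, 0, -120, 25],
    [0, 0, 0, -41, 0, -120, 25],
    [0, 0, 0, -41, 0, -120, 25],
    [0, 0, 0, -41, 0, -120, 25],
    [0, 0, 0, -41, 0, -120, 25]
  ]
}}

```text
time_s: 18.55
position: [0.5863, 0.1252, 0.2045]
tcp_rot: [1.0, 0.022, -0.0, -0.0]
wrist_force: [-0.3, -0.6, 0.1]
grip_width: 0.0236
grasp_force: 0.0
```

```bash
python3 look.py e; python3 - <<'E'
import cv2
a=cv2.imread("pics/e_w.png")[70:210,180:470]
cv2.imwrite("pics/e_c.png",cv2.resize(a,None,fx=2.7,fy=2.7,interpolation=cv2.INTER_CUBIC))
E
```

```text
18.55 [0.5862537  0.12524395 0.20447224] [-0.31341232 -0.58143656  0.14185879]
```

View pics/e_c.png

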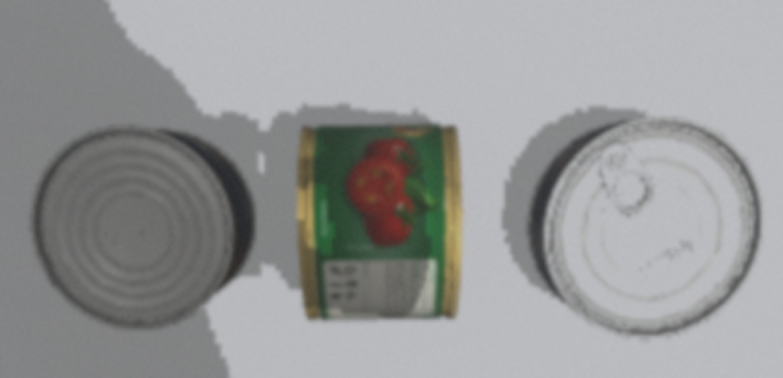

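The crop shows the tin at rows 125–319, columns 298–461, so its axis is at x ≈ 0.627 against the row's 0.6277. It lies parallel to the row, and the arm is clear of it.

```bash
python3 -c "
from bench import ticket
print(ticket.sign_off())"
```

```text
the job is handed in; nothing more can be done
None
```

The fallen tin now lies in the gap, its axis within about 1 mm of the row line by the last camera check and along the row; it sits about 6 mm left of the gap's middle, and the job is handed in at about 19 s (I did no final check on the other objects).

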